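# Clip conduits into a wiring board and close the junction box

### The arm

A 6-joint arm with a two-finger parallel gripper is mounted at the origin on the work surface. World frame = base frame: x ahead of the robot, y to its left, z up, the work surface at z = 0. Lengths are in mm, angles in rad, forces in N, time in s.
With the tool pointing down it reaches from about 300 to 850 mm from the base axis. Payload 4.2 kg.
Tool frame: the origin (TCP) lies at the very end of the fingers, on their centre line; the grasp point (between the pads) lies 19 mm behind it; z points along the fingers, y is the line along which they close (so a half turn about z gives the same grasp; the last joint's range is limited). The gripper opens to 91 mm and grips with 3 to 60 N. Pads are 32 mm wide; open, the fingers measure 118 mm over their backs; the gripper's body (76 mm by 178 mm) begins 60 mm behind the grasp point.
Start: joints at [1.223, 0.32, 1.565, -0, 1.257, -0.02], TCP at [185.13, 544.399, 213.976] pointing down, gripper open.
Joint ranges: [-3.11, 3.11], [-0.84, 2.01], [0.21, 2.61], [-1.34, 4.49], [0.05, 2.63], [-2.56, 2.56]. Speed limits (rad/s): [2.57, 2.57, 3.14, 3.14, 3.14, 3.14].

### API

Orientations are given as a unit quaternion [w, x, y, z].
In Python, from rig import r gives the robot as it stands.
- The arm moves only by the shell command python3 -m jog 'ROWS'. ROWS is JSON, a list that holds one entry, the list of rows, each a list of 7 numbers: the shift along the tool's x, y, z in units of 30 mm (1.0 is 30 mm), then the turn, a rotation vector about the tool's x, y, z in units of 0.1 rad (1.0 is 0.1 rad), then the opening, from -1 (shut) to 1 (fully open). In form: [[[tx, ty, tz, wx, wy, wz, hand], ...]]. A call has 1 to 20 rows; each row shifts and turns the commanded pose from where the row before left it, along the tool's axes as they then stand; what a row does not reach is not made up. A row lasts 1/12 s, in which the tool goes at most 41.7 mm and 7.16 degrees, less where a joint would pass 70% of its speed; a pose out of reach is approached as far as the arm can. A call with a number of a shift or a turn outside -1 to 1 is refused whole. A call with a gripper value outside its range is refused whole. The fingers move at their own pace and stop on an object; the grip force is fixed at half the most. Time passes only in rows, so rows that do not move let the fingers close. It gives the time, the measured TCP pose, the force, the opening and the grip force at its end, in the units of the state.
- r.read_state(): the state, without advancing time (a new reading comes with each control period).
- r.camera(name): name is "scene" or "top" or "wrist"; returns a dict with "img" (420x560x3 uint8, red, green, blue), "range_z" (420x560 float32, mm along the optical axis (not along the pixel's ray), 0 where there is no reading), "camera_matrix" (3x3 intrinsics, pixels), "dist" ([k1, k2, p1, p2, k3] as OpenCV has them; the pictures are not rectified), "rvec" (rotation vector, rad) and "tvec" (3), from world to camera coordinates, as OpenCV has them; the wrist camera has in their place "tool_from_camera" (4x4, takes a point from camera to tool coordinates, whose origin is the TCP and whose axes are the flange's). Camera axes: x right, y down, z forward; pixel columns grow to the right and rows downward; lengths in mm; the calibration is good to about 2 mm. A picture is of the moment at which its call begins: read the wrist's pose just before it.
- r.hand_in(): hands the job in; it is judged then, once.
The state is a dict: "time_s": time; "qpos": joint angles; "joint_velocities": joint speeds; "joint_efforts": joint torques, N m; "ee_pos": TCP position; "ee_rot": TCP orientation; "ft_force": force on the tool from outside, world axes, zero at the start; "moment": the same for the moment, N m; "grip_width": finger opening in mm; "grasp_force": force on a finger pad.
Only numpy, scipy, OpenCV 4.12 (cv2) and the standard library are available. Lean on these libraries where they do the work, as an engineer would, in place of code of your own. Each camera call takes 0.05 s, during which the arm holds its last target. There are 200 camera calls.

### The job

Lay every loose square conduit lying on the bench into a lane of its own on the wiring board (any lane), slide it along the lane under the lip of the white junction box until it is fully home against the stop inside, and press the hinged steel strap of that lane down over it until it snaps and stays shut. When all the conduits are home and strapped, last of all press the box's hinged cover down until it snaps shut. Leave the other things on the bench where they are.

Things in the scene. Friction and masses are not known exactly. Their poses are not given: they have to be found in the camera images.
- board: the wiring board, fixed: plywood 310 x 380 x 12 mm, origin at the centre of its underside; +x runs along the lanes, towards the white junction box. Lanes 1 to 4 lie along x at y = +132, +44, -44, -132 mm. Each has two grey U saddles, 27 mm clear between walls, floor 26 mm and wall tops 42 mm above the bench, at x = -145..-112 and -15..+15 mm; fingers fit between
- box_lip (a point): on the board, axes as the board's: middle of the top front edge of the white junction box, at board x = +35 mm, 64 mm above the bench. The box is 360 mm wide (y) and 113 mm deep. In each lane its front has a gate 28 mm wide, roofed by a fixed lip 25 mm deep (underside 58 mm above the bench, floor 26 mm); the stop lies 49 mm behind this edge. Lay a conduit down with its tip short of the lip
- conduit1: square metal conduit 175 x 20 x 20 mm, loose; origin at the centre of its underside, x along its length (both ends alike). There are three or four conduits, all alike; an absent one reads None
- conduit2: as conduit1
- conduit3: as conduit1
- conduit4: as conduit1
- lane1_home (a point): where the origin (centre of underside) of a conduit lies when it is fully home in lane 1, touching the stop; fixed on the board, 26 mm above the bench, axes as the board's
- lane2_home (a point): where the origin (centre of underside) of a conduit lies when it is fully home in lane 2, touching the stop; fixed on the board, 26 mm above the bench, axes as the board's
- lane3_home (a point): where the origin (centre of underside) of a conduit lies when it is fully home in lane 3, touching the stop; fixed on the board, 26 mm above the bench, axes as the board's
- lane4_home (a point): where the origin (centre of underside) of a conduit lies when it is fully home in lane 4, touching the stop; fixed on the board, 26 mm above the bench, axes as the board's
- strap1 (a joint): angle of the strap of lane 1: 0 shut and snapped, 1.8 to 2.0 (leaning back) at the start. Steel plate 30 mm wide (along the lane), 55 mm long; shut, it reaches from its hinge across the lane in the board's +y direction, its top 53 mm above the bench. A weak spring lifts it unless its tip is pressed past a sprung catch (4 to 8 N near the tip)
- strap2 (a joint): angle of the strap of lane 2: 0 shut and snapped, 1.8 to 2.0 (leaning back) at the start. Steel plate 30 mm wide (along the lane), 55 mm long; shut, it reaches from its hinge across the lane in the board's +y direction, its top 53 mm above the bench. A weak spring lifts it unless its tip is pressed past a sprung catch (4 to 8 N near the tip)
- strap3 (a joint): angle of the strap of lane 3: 0 shut and snapped, 1.8 to 2.0 (leaning back) at the start. Steel plate 30 mm wide (along the lane), 55 mm long; shut, it reaches from its hinge across the lane in the board's +y direction, its top 53 mm above the bench. A weak spring lifts it unless its tip is pressed past a sprung catch (4 to 8 N near the tip)
- strap4 (a joint): angle of the strap of lane 4: 0 shut and snapped, 1.8 to 2.0 (leaning back) at the start. Steel plate 30 mm wide (along the lane), 55 mm long; shut, it reaches from its hinge across the lane in the board's +y direction, its top 53 mm above the bench. A weak spring lifts it unless its tip is pressed past a sprung catch (4 to 8 N near the tip)
- strap1_hinge (a point): middle of the hinge axis of strap 1, 26 mm to the -y side of the lane's centre line, 52 mm above the bench; axes as the board's
- strap2_hinge (a point): middle of the hinge axis of strap 2, 26 mm to the -y side of the lane's centre line, 52 mm above the bench; axes as the board's
- strap3_hinge (a point): middle of the hinge axis of strap 3, 26 mm to the -y side of the lane's centre line, 52 mm above the bench; axes as the board's
- strap4_hinge (a point): middle of the hinge axis of strap 4, 26 mm to the -y side of the lane's centre line, 52 mm above the bench; axes as the board's
- cover (a joint): angle of the junction box's cover: 0 shut and snapped, 0.6 to 0.9 (half open) at the start. White plate 360 mm wide (board y), 75 mm long, hinged along the box's far edge; shut, it reaches from its hinge in the board's -x direction, its top 69 mm above the bench. A spring lifts it unless its free edge is pressed past two catches (6 to 10 N at the middle of the edge)
- cover_hinge (a point): middle of the cover's hinge axis, 66 mm above the bench; axes as the board's
- can: a grey spray can, 66 x 190 mm; not part of the job, leave it alone
- offcut: a wood offcut 60 x 120 x 35 mm; not part of the job, leave it alone
- tape: a yellow tape measure 65 x 40 x 62 mm; not part of the job, leave it alone
Things that resemble listed ones, but are neither listed nor needed, are in the scene too. Leave any yellow look-alike of the conduit2 alone.

How it is judged:
By the outcome, as a careful person would: the job done as asked, in the order asked, and still so for the second after the job is handed in, with the robot touching nothing.
Of conduit1, conduit2, conduit3, conduit4 only 3 to 4 are there at a start; the rules pass over those that are not, and their reading is None.
At some moment in a run one of conduit1, conduit2, conduit3, conduit4 may be knocked a few centimetres aside while the robot is not near it.
It also fails if it takes over 210 s, if anything falls off the work surface, if the arm or the gripper's body presses on something with over 40 N, if the wrist force passes 120 N, or if a joint passes its speed limit or range.

## Working session

There is one attempt and no reset: what is moved stays moved. The work goes in short steps, Python scripts to look and compute and a shell command to move; the robot and the scene stay as the last step left them, time stands still between calls to the robot, and variables do not carry over. Pictures are saved under pics/ and viewed, at most 14 in all, crops included, and the job is handed in when it is done.

```bash
ls; mkdir -p pics
python3 - <<'E'
from rig import r
import cv2,numpy as np
s=r.read_state();print(s)
for n in("scene","top"):
    c=r.camera(n);cv2.imwrite(f"pics/{n}0.png",c["img"][:,:,::-1]);np.savez(f"{n}0.npz",**c)
    print(n,c["camera_matrix"],c["dist"],c["rvec"],c["tvec"])
E
```

```text
pics
{'time_s': 0.0, 'qpos': array([ 1.22299502e+00,  3.20312881e-01,  1.56567801e+00,  9.73981298e-06,
        1.25740266e+00, -2.00007360e-02]), 'joint_velocities': array([ 0.00064898, -0.00080076, -0.00069675, -0.00101901,  0.0015065 ,
       -0.0002539 ]), 'joint_efforts': array([ 3.14795143e-03, -4.12459517e+01, -2.31975174e+01,  7.30903423e-02,
        4.58248041e-02, -1.36740055e-04]), 'ee_pos': array([184.95135483, 543.90611978, 213.1086338 ]), 'ee_rot': array([-1.69214854e-04,  1.63168872e-01,  9.86597744e-01, -8.84418065e-04]), 'ft_force': array([-0.55585002,  0.65830342, -0.05476899]), 'moment': array([ 0.00510138, -0.0077788 , -0.00531763]), 'grasp_force': 0.0, 'grip_width': 91.41617934595808}
scene [[405.82379907   0.         280.81869906]
 [  0.         405.82379907 213.0962772 ]
 [  0.           0.           1.        ]] [-0.08238016  0.          0.          0.          0.        ] [ 1.97161963  1.34728873 -0.5759342 ] [-139.2705772  -310.69274827 1539.31903475]
top [[384.01356076   0.         282.18476924]
 [  0.         384.01356076 211.48021521]
 [  0.           0.           1.        ]] [-0.06991314  0.          0.          0.          0.        ] [ 2.12073163 -2.18499234  0.09911822] [ -34.3001298   572.15289126 1111.85018917]
```

View pics/top0.png

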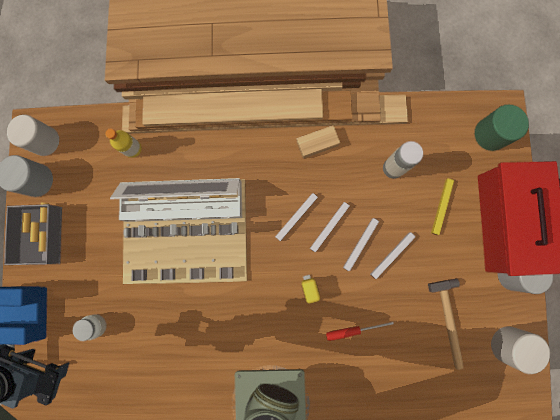

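View pics/scene0.png

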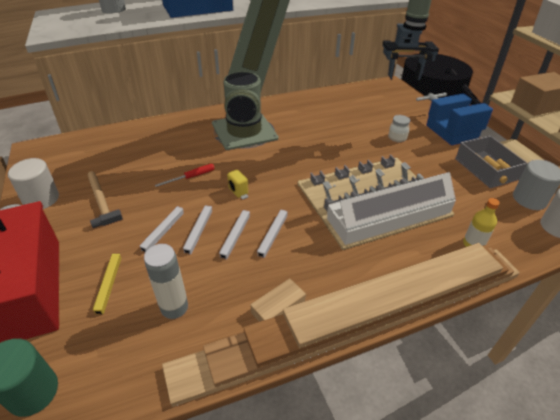

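The top view shows four conduits at about (297,216), (330,227), (363,244) and (394,255), with the yellow look-alike at (443,207). The board is at (123..246, 180..283) with the box on its upper (+x) side. The scene view agrees: four bare conduits, straps leaning back and the cover half open.

```bash
cat > h.py <<'E'
import numpy as np,cv2
from scipy.spatial.transform import Rotation as R
def cloud(c,T=None):
    K=c["camera_matrix"];h,w=c["range_z"].shape
    u,v=np.meshgrid(np.arange(w),np.arange(h))
    p=cv2.undistortPoints(np.stack([u,v],-1).reshape(-1,1,2).astype(float),K,c["dist"]).reshape(h,w,2)
    z=c["range_z"].astype(float)
    P=np.dstack([p*z[...,None],z])
    if T is None:
        M=cv2.Rodrigues(c["rvec"])[0];P=(P-c["tvec"].reshape(3))@M
    else: P=P@T[:3,:3].T+T[:3,3]
    P[z==0]=np.nan
    return P
def tool():
    from rig import r
    s=r.read_state();T=np.eye(4);q=s["ee_rot"]
    T[:3,:3]=R.from_quat(np.r_[q[1:],q[0]]).as_matrix();T[:3,3]=s["ee_pos"];return T
def conduits(c,P):
    hsv=cv2.cvtColor(c["img"],cv2.COLOR_RGB2HSV)
    m=((P[...,2]>11)&(P[...,2]<29)&(hsv[...,1]<70)&(hsv[...,2]>120)).astype(np.uint8)
    n,L,st,ce=cv2.connectedComponentsWithStats(m)
    out=[]
    for i in range(1,n):
        if st[i,4]<150: continue
        q=P[L==i];(x,y),wh,a=cv2.minAreaRect(q[:,:2].astype(np.float32))
        if not 110<max(wh)<200: continue
        d=q[:,:2]-q[:,:2].mean(0);e=np.linalg.eigh(d.T@d)[1][:,1]
        out.append((x,y,np.median(q[:,2]),max(wh),min(wh),np.degrees(np.arctan2(e[1],e[0]))%180,ce[i]))
    return out
E
python3 - <<'E'
from h import *
c=dict(np.load("top0.npz"));P=cloud(c);print(np.nanmedian(P[300:330,250:300,2]), np.nanstd(P[340:360,100:130,2]))
for o in conduits(c,P): print(np.round(np.r_[o[:6]],1),o[6])
# board surface
m=(abs(P[...,2]-12)<4);m[:, :110]=0;m[:,260:]=0;m[:170]=0;m[300:]=0
m=cv2.morphologyEx(m.astype(np.uint8),cv2.MORPH_OPEN,np.ones((3,3)))
n,L,st,ce=cv2.connectedComponentsWithStats(m)
i=1+np.argmax(st[1:,4]);q=P[(m>0)][:,:];print(st[i]);rr=cv2.minAreaRect(q[:,:2].astype(np.float32));print(rr,cv2.boxPoints(rr))
im=cv2.resize(c["img"][165:295,105:265,::-1],None,fx=5,fy=4.5,interpolation=cv2.INTER_CUBIC);cv2.imwrite("pics/b.png",im)
def pr(a): print(np.round(a,0))
for u in (123,126,130,140,160,180,200,220,240,244,247,249): print(u,np.round(P[284:172:-6,u,2]))
E
```

```text
-0.7572477209935866 2.2163247231973235
[556.  -92.9  19.1 173.9  19.5 137.8] [296.11904762 216.62962963]
[ 522.6 -192.4   18.9  174.9   19.8  141.5] [329.65217391 226.6342711 ]
[ 467.5 -282.1   19.1  174.6   21.2  146.7] [360.40731707 244.11707317]
[ 431.9 -378.1   18.9  176.1   20.8  133.8] [392.64832536 255.44976077]
[ 57.5  53.3  12.4 186.   90.4 128.7] [251.72323232 388.08888889]
[ 123  214  124   69 4059]
((505.4083251953125, 251.73956298828125), (275.8752746582031, 380.3243103027344), 0.07679516822099686) [[367.21594  441.71667 ]
 [367.7257    61.392693]
 [643.6007    61.76245 ]
 [643.09094  442.08643 ]]
123 [  1.  13.  12.   6.   8.  11.   6.  -2.  -0.  -3.  -4.  64.  63.  45.
  46. 115.  87.  61.   2.]
126 [ -3.  11.  11.  12.  12.  10.  11.  11.  45.  49.   7.  60.  61.  25.
  25. 116.  93.  62.  -0.]
130 [ -5.   9.  11.  14.  12.  11.  15.  11.  17.  14.   9.  64.  61.  25.
  12. 117.  92.  60.   3.]
140 [ -2.  26.  23.  15.  13.   9.  13.  12.  26. 105.   9.  66.  64.  26.
 117. 116.  90.  68.  -1.]
160 [  3.  42.  41.  14.  17.  16.  11.  10.  12.  11.  11.  63.  65.  26.
  51. 117.  94.  69.   1.]
180 [ -1.   9.   8.  10.   9.   9.   9.  14.  12.  18.  14.  59.  61.  24.
  56. 122. 103.  67.   3.]
200 [ -2.  41.  43.   9.  13.  14.  11.  11.  11.  43.  14.  40.  58.  22.
  54. 123. 103.  74.   4.]
220 [ -1.  40.  40.  10.  10.  11.   9.  12.  13.  43.  13.  16.  61.  24.
  57. 122. 105.  78.   0.]
240 [ 0. 13.  9. 11. 13.  7. 10. 12.  9. 12. 14. 12. 55. 55. 49. 47. 44. 42.
 -3.]
244 [ 0.  9. 13. 13. 11. 14.  9. 11. 15. 12. 12.  9. 12. 15. 12. 10. 10. 10.
 -1.]
247 [ 2. -4. -4. -2.  0. -2. -2. -1. -1.  0. -0. -2.  4. -2. -2. -1. -1. -3.
  2.]
249 [-2. -4.  0.  2.  1.  1.  2.  1. -1. -3. -2. -2. -3.  2.  2.  0. -2. -3.
  0.]
```

View pics/b.png

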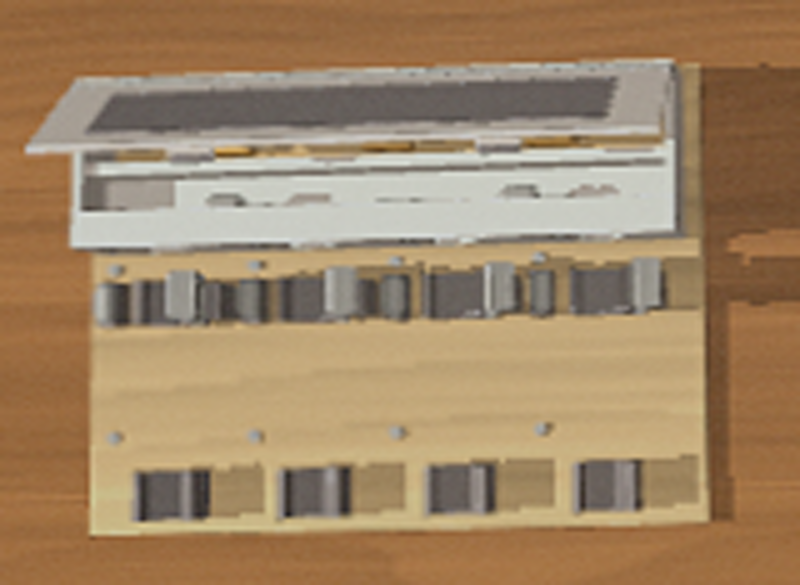

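Working plan, from the measurements: the board is square to the world, centre about (522.5, 251.6), and the lanes lie along world x. The conduits measure 174 x 20 with tops at 19 mm, as they should. Next I move above the board with tool yaw at 180° and look with the wrist camera.

```bash
cat >> h.py <<'E'
def go(x,y,z,yaw):
    """turn units about tool z (first), then shift units in the turned tool axes"""
    T=tool();a=np.arctan2(T[1,0],T[0,0]);t=np.radians(yaw);d=(t-a+np.pi)%(2*np.pi)-np.pi
    D=np.array([[np.cos(t),np.sin(t),0],[np.sin(t),-np.cos(t),0],[0,0,-1]]).T
    D=np.array([[np.cos(t),np.sin(t),0],[-np.sin(t)*-1,-np.cos(t),0],[0,0,-1]])
    print("at",np.round(T[:3,3],1),"yaw",round(np.degrees(a),2),"tilt",np.round(T[:2,2],4),"turn",round(-d*10,2),"shift",np.round(D@(np.r_[x,y,z]-T[:3,3])/30,3))
def wrist(name):
    from rig import r
    T=tool();c=r.camera("wrist");P=cloud(c,T@c["tool_from_camera"])
    if name: cv2.imwrite(f"pics/{name}.png",c["img"][:,:,::-1])
    return c,P
E
python3 -m jog '[[[0,0,-0.6,0,0,-0.82,-1],[0,0,-0.6,0,0,-0.82,-1],[0,0,-0.6,0,0,-0.82,-1],[0,0,-0.6,0,0,-0.82,-1],[-0.75,-0.7,-0.05,0,0,0,-1],[-0.75,-0.7,-0.05,0,0,0,-1],[-0.75,-0.7,-0.05,0,0,0,-1],[-0.75,-0.7,-0.05,0,0,0,-1],[-0.75,-0.7,-0.05,0,0,0,-1],[-0.75,-0.7,-0.05,0,0,0,-1],[-0.75,-0.7,-0.05,0,0,0,-1],[-0.75,-0.7,-0.05,0,0,0,-1],[-0.75,-0.7,-0.05,0,0,0,-1],[-0.75,-0.7,-0.05,0,0,0,-1],[-0.5,-0.7,-0.05,0,0,0,-1],[-0.5,-0.7,-0.05,0,0,0,-1],[0,0,0,0,0,0,-1],[0,0,0,0,0,0,-1]]]'
python3 - <<'E'
from h import *
go(430,250,300,180)
c,P=wrist("w1");np.savez("w1.npz",P=P,img=c["img"],K=c["camera_matrix"],d=c["dist"]);print(c["tool_from_camera"],c["camera_matrix"])
E
```

```text
time_s: 1.6
ee_pos: [440.6, 291.6, 303.6]
ee_rot: [-0.0, 0.001, 1.0, 0.0]
ft_force: [-0.3, 0.6, -0.1]
grip_width: 0.6
grasp_force: 0.0
at [440.6 291.6 303.6] yaw 179.87 tilt [-0.0009  0.    ] turn -0.02 shift [ 0.352 -1.387  0.12 ]
[[ 1.40349087e-04 -9.66212048e-01 -2.57748441e-01  7.37150899e+01]
 [ 9.99999975e-01  1.79756979e-04 -1.29328717e-04 -5.49396186e-01]
 [ 1.71291046e-04 -2.57748417e-01  9.66212049e-01 -1.70359769e+02]
 [ 0.00000000e+00  0.00000000e+00  0.00000000e+00  1.00000000e+00]] [[303.23532501   0.         278.22404259]
 [  0.         303.23532501 207.08194912]
 [  0.           0.           1.        ]]
```

View pics/w1.png

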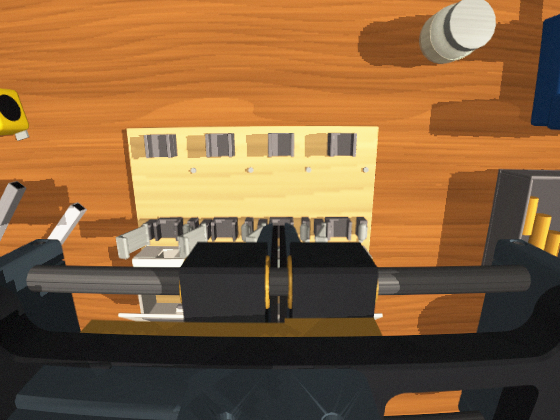

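The wrist view shows the board (127..378 across) with the rear saddles at columns 160, 220, 281 and 342, rows 133–157, and the front edge at row 127. Fitting saddles and edges from depth:

Run:
```python
from h import *
from scipy import ndimage as N
d=np.load("w1.npz");P=d["P"];c=dict(np.load("top0.npz"));Q=cloud(c)
P[238:]=np.nan
for nm,A in(("wrist",P),("top",Q)):
    x,y,z=A[...,0],A[...,1],A[...,2]
    b=(abs(z-12)<4)&(x>360)&(x<500)&(y>50)&(y<450)
    pts=A[b]
    print(nm,"board z",np.median(pts[:,2]))
    for lo in(375,400,430,460):
        s=pts[(pts[:,0]>lo)&(pts[:,0]<lo+25)];print("  y range at",lo,np.percentile(s[:,1],[0.5,99.5]).round(1))
    print("  x front",[round(float(np.percentile(pts[(pts[:,1]>l)&(pts[:,1]<l+20)][:,0],1)),1) for l in(80,160,250,340,410)])
    for k in range(4):
        ly=251.6+[132,44,-44,-132][k]
        w=A[(abs(y-ly)<27)&(abs(z-42)<5)&(x>370)&(x<420)]; f=A[(abs(y-ly)<13)&(abs(z-26)<4)&(x>370)&(x<420)]
        print("  lane",k+1,"wall y",np.percentile(w[:,1],[2,98]).round(1),"x",np.percentile(w[:,0],[2,98]).round(1),"z",np.median(w[:,2]).round(1),"floor y",np.percentile(f[:,1],[2,98]).round(1) if len(f) else None,len(w),len(f))
g=d["img"]
x,y,z=Q[...,0],Q[...,1],Q[...,2]
l=(abs(z-64)<5)&(y>60)&(y<440)&(x>520)&(x<640)
for lo in(90,170,250,330,400):
    s=Q[l&(y>lo)&(y<lo+25)];print("lip front x",np.percentile(s[:,0],[2]).round(1))
im=cv2.resize(g[120:240,115:390,::-1],None,fx=2.9,fy=4,interpolation=cv2.INTER_CUBIC);cv2.imwrite("pics/w1c.png",im)
```

```text
wrist board z 11.701238135783797
  y range at 375 [ 62.7 439.3]
  y range at 400 [ 63.9 438.7]
  y range at 430 [ 62.9 437.9]
  y range at 460 [ 63.5 437.9]
  x front [366.7, 365.0, 365.7, 365.7, 366.7]
  lane 1 wall y [363.4 400.2] x [375.2 407.1] z 41.2 floor y [371.7 395.8] 192 403
  lane 2 wall y [276.6 313.4] x [375.4 407.2] z 41.4 floor y [283.5 308.3] 189 413
  lane 3 wall y [188.2 225.2] x [376.3 408.1] z 41.4 floor y [195.1 217.3] 188 376
  lane 4 wall y [100.8 137.4] x [376.4 407.3] z 41.1 floor y [107.1 125.9] 206 288
top board z 11.35967922109783
  y range at 375 [ 62.7 439.7]
  y range at 400 [ 62.2 439.5]
  y range at 430 [ 64.2 440. ]
  y range at 460 [ 63.8 439.5]
  x front [368.4, 369.4, 372.2, 371.0, 369.1]
  lane 1 wall y [365.8 400.2] x [379.4 411.2] z 40.1 floor y [378.5 396.2] 45 68
  lane 2 wall y [275.4 314.8] x [380.4 410.2] z 40.3 floor y [288.7 308.1] 53 70
  lane 3 wall y [191.5 227.6] x [378.5 408.3] z 40.4 floor y [200.5 219.5] 47 72
  lane 4 wall y [102.7 138.9] x [379.6 408.5] z 40.5 floor y [110.9 132.4] 42 86
lip front x [558.7]
lip front x [558.1]
lip front x [558.]
lip front x [557.4]
lip front x [559.4]
```

View pics/w1c.png

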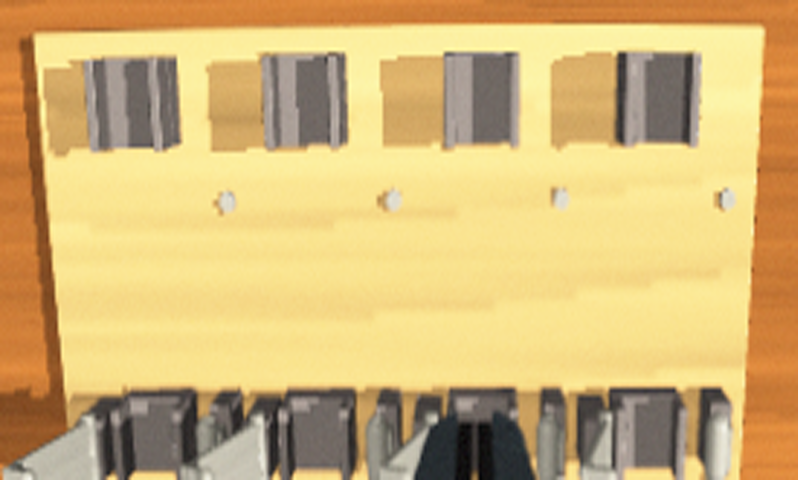

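```bash
python3 -m jog '[[[0,0,0,0,0,0.92,0],[0,0,0,0,0,0.92,0],[0,0,0,0,0,0.92,0],[0,0,0,0,0,0.92,0],[0,0,0,0,0,0.92,0],[0,0,0,0,0,0.92,0],[0,0,0,0,0,0.92,0],[0,0,0,0,0,0.92,0],[-0.94,-0.63,0.3,0,0,0,0],[-0.94,-0.63,0.3,0,0,0,0],[-0.94,-0.63,0.3,0,0,0,0],[-0.94,-0.63,0.3,0,0,0,0],[-0.94,-0.63,0.5,0,0,0,0],[-0.94,-0.63,0.5,0,0,0,0],[-0.94,-0.63,0.6,0,0,0,0],[-0.94,-0.63,0.6,0,0,0,0],[-0.94,-0.63,0.6,0,0,0,0],[-0.94,-0.63,0.6,0,0,0,0],[-0.94,-0.63,0.6,0,0,0,0],[0,0,0.3,0,0,0,0]]]'
python3 - <<'E'
from h import *
from rig import r
c=r.camera("top")
for o in conduits(c,cloud(c)): print(np.round(np.r_[o[:6]],1))
c,P=wrist("w2")
P[250:]=np.nan
for o in conduits(c,P): print("wrist",np.round(np.r_[o[:6]],1))
go(530,-72,7,137.8)
E
```

```text
time_s: 3.32
ee_pos: [531.0, -73.2, 136.6]
ee_rot: [-0.001, 0.361, 0.933, -0.001]
ft_force: [-0.2, 0.5, 0.4]
grip_width: 45.4
grasp_force: 0.0
[ 528.4 -197.    18.9  160.5   19.7  143.8]
[ 467.3 -281.9   19.1  173.9   20.5  146.3]
[ 431.4 -377.9   18.8  175.3   20.9  133.9]
wrist [600.6 152.1  25.8 125.    9.9  89.8]
wrist [612.2 101.6  22.7 115.3  63.4 158.7]
at [529.3 -69.3 136.9] yaw 137.78 tilt [-0.0047  0.0016] turn -0.0 shift [-0.077 -0.052  4.329]
```

View pics/w2.png

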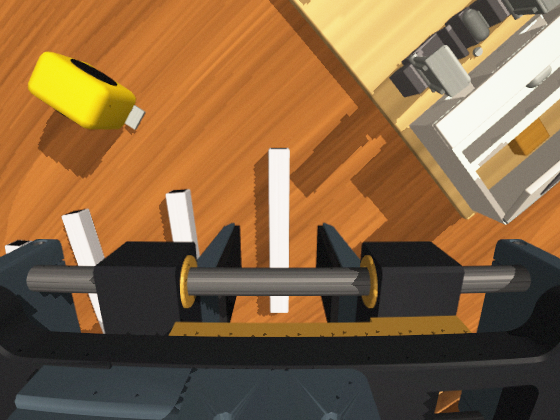

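The wrist view shows the conduit centred between the fingers (column 279, fingers at 238 and 319) and along the tool axis. I descend and grip.

```bash
python3 -m jog '[[[-0.05,-0.05,0.8,0,0,0,0],[0,0,0.8,0,0,0,0],[0,0,0.8,0,0,0,0],[0,0,0.8,0,0,0,0],[0,0,0.6,0,0,0,0],[0,0,0.53,0,0,0,0],[0,0,0,0,0,0,0],[0,0,0,0,0,0,-1],[0,0,0,0,0,0,-1],[0,0,0,0,0,0,-1],[0,0,0,0,0,0,-1],[0,0,0,0,0,0,-1]]]'
python3 - <<'E'
from h import *
go(530,-72,170,180)
E
```

```text
time_s: 4.42
ee_pos: [531.5, -71.9, 10.3]
ee_rot: [0.001, 0.36, 0.933, 0.0]
ft_force: [-0.3, 1.4, 5.1]
grip_width: 19.6
grasp_force: 30.0
at [531.5 -71.9  10.3] yaw 137.83 tilt [0.0022 0.    ] turn -7.36 shift [ 4.900e-02 -4.000e-03 -5.323e+00]
```

```bash
python3 -m jog '[[[0,0,-0.7,0,0,0,-1],[0,0,-0.9,0,0,0,-1],[0,0,-0.9,0,0,0,-1],[0,0,-0.9,0,0,-0.9,-1],[0,0,-0.9,0,0,-0.9,-1],[0,0,-0.8,0,0,-0.9,-1],[0,0,0,0,0,-0.9,-1],[0,0,0,0,0,-0.9,-1],[0,0,0,0,0,-0.9,-1],[0,0,0,0,0,-0.98,-1],[0,0,0,0,0,-0.98,-1],[0.43,0.8,0,0,0,0,-1],[0.43,0.8,0,0,0,0,-1],[0.43,0.8,0,0,0,0,-1],[0.43,0.8,0,0,0,0,-1],[0.43,0.8,0,0,0,0,-1],[0.43,0.8,0,0,0,0,-1],[0.43,0.8,0,0,0,0,-1],[0.42,0.76,0,0,0,0,-1],[0,0,0,0,0,0,-1]]]'
python3 - <<'E'
from h import *
go(428.5,118.7,75,180)
c,P=wrist("w3")
y,z,x=P[...,1],P[...,2],P[...,0]
P2=P.copy();P2[250:]=np.nan
for k,l in enumerate((382.3,294.5,206.5,118.7)):
    w=P2[(abs(P2[...,1]-l)<27)&(abs(P2[...,2]-42)<5)&(P2[...,0]>370)&(P2[...,0]<420)]
    if len(w)>20:print(k+1,np.percentile(w[:,1],[2,98]).round(1),np.percentile(w[:,0],[2,98]).round(1),len(w))
# held conduit top
m=(abs(P[...,1]-118.7)<25)&(P[...,2]>140)&(P[...,2]<195)&(P[...,0]<410)
h=P[m];print(len(h),np.percentile(h[:,0],[1,50]).round(1),np.percentile(h[:,1],[2,50,98]).round(1),np.median(h[:,2]))
hs=[h[(h[:,0]>a)&(h[:,0]<a+12)] for a in range(360,410,12)]
print([(round(float(np.median(k[:,1])),1),round(float(np.median(k[:,2])),1)) for k in hs if len(k)])
E
```

```text
time_s: 6.08
ee_pos: [425.2, 121.4, 162.2]
ee_rot: [-0.001, -0.002, 1.0, 0.001]
ft_force: [-0.9, -0.2, -1.5]
grip_width: 19.9
grasp_force: 30.0
at [425.2 121.4 162.2] yaw -179.82 tilt [-0.0017  0.0017] turn 0.03 shift [-0.111 -0.09   2.906]
1 [362.9 400.4] [375.  407.1] 480
2 [275.5 312.5] [375.2 406.8] 453
3 [187.5 224.8] [375.4 407.2] 434
4 [100.4 136.9] [375.7 406.8] 140
3565 [368.4 393.6] [103.3 121.1 138.4] 171.763120436047
[(121.1, 171.2), (121.1, 171.7), (120.6, 171.7), (120.6, 172.1), (120.6, 172.7)]
```

View pics/w3.png

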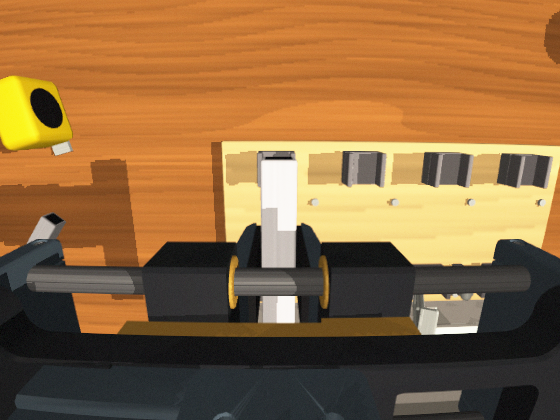

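The conduit hangs straight over the lane 4 rear saddle (conduit at columns 262–297, saddle at 258–295). The fit gives a lane y of 118.6 against a conduit y of 121.

```bash
python3 -m jog '[[[-0.1,-0.08,0.6,0,0,0.02,-1],[0,0,0.7,0,0,0,-1],[0,0,0.7,0,0,0,-1],[0,0,0.7,0,0,0,-1],[0,0,0.4,0,0,0,-1],[0,0,0.3,0,0,0,-1],[0,0,0.2,0,0,0,-1],[0,0,0,0,0,0,-1],[0,0,0,0,0,0,-1]]]'
python3 - <<'E'
from h import *
go(428,118.7,36.5,180)
E
```

```text
time_s: 6.88
ee_pos: [431.3, 116.2, 54.4]
ee_rot: [0.0, 0.001, 1.0, 0.0]
ft_force: [-0.4, 0.3, -1.1]
grip_width: 19.7
grasp_force: 30.0
at [431.3 116.2  54.4] yaw 179.87 tilt [0.0007 0.0002] turn -0.02 shift [0.111 0.083 0.595]
```

```bash
for i in 1 2 3; do python3 -m jog '[[[0,0,0,0,0,0,-1],[0,0,0,0,0,0,-1]]]' | grep ee_pos; done
```

```text
ee_pos: [431.4, 116.5, 54.8]
ee_pos: [431.0, 116.5, 54.5]
ee_pos: [430.8, 116.5, 54.2]
```

```bash
python3 -m jog '[[[0.08,0.08,0,0,0,0,-1],[0,0,0,0,0,0,-1],[0,0,0.2,0,0,0,-1],[0,0,0.2,0,0,0,-1],[0,0,0.15,0,0,0,-1],[0,0,0,0,0,0,-1],[0,0,0,0,0,0,-1],[0,0,0,0,0,0,-1]]]'
```

```text
time_s: 8.05
ee_pos: [428.2, 118.8, 37.3]
ee_rot: [-0.0, 0.001, 1.0, -0.0]
ft_force: [-1.3, 0.2, -0.0]
grip_width: 19.9
grasp_force: 30.0
```

```bash
python3 -m jog '[[[-0.2,0,0,0,0,0,-1],[-0.3,0,0,0,0,0,-1],[-0.3,0,0,0,0,0,-1],[-0.3,0,0,0,0,0,-1],[-0.3,0,0,0,0,0,-1],[-0.2,0,0,0,0,0,-1],[-0.1,0,0,0,0,0,-1],[0,0,0,0,0,0,-1],[0,0,0,0,0,0,-1]]]'; python3 -m jog '[[[-0.1,0,0,0,0,0,-1],[0,0,0,0,0,0,-1],[0,0,0,0,0,0,-1]]]'
```

```text
time_s: 8.8
ee_pos: [479.1, 118.6, 37.4]
ee_rot: [-0.0, 0.001, 1.0, -0.0]
ft_force: [0.3, 0.0, -1.6]
grip_width: 19.9
grasp_force: 30.0
time_s: 9.05
ee_pos: [482.3, 118.7, 37.6]
ee_rot: [0.0, 0.001, 1.0, 0.0]
ft_force: [-0.5, 0.1, -0.3]
grip_width: 19.7
grasp_force: 30.0
```

```bash
for i in 1 2; do python3 -m jog '[[[-0.08,0,0,0,0,0,-1],[0,0,0,0,0,0,-1],[0,0,0,0,0,0,-1]]]' | grep -E "pos|force"; done;  python3 -m jog '[[[-0.06,0,0,0,0,0,-1],[0,0,0,0,0,0,-1],[0,0,0,0,0,0,-1]]]'
```

```text
ee_pos: [484.9, 118.7, 37.6]
ft_force: [-0.7, -0.3, -1.5]
grasp_force: 30.0
ee_pos: [486.0, 118.5, 37.2]
ft_force: [-2.8, 0.0, 0.3]
grasp_force: 30.0
time_s: 9.8
ee_pos: [486.0, 118.4, 37.0]
ee_rot: [-0.003, 0.001, 1.0, -0.0]
ft_force: [-7.6, 0.3, 1.7]
grip_width: 19.6
grasp_force: 30.0
```

```bash
python3 -m jog '[[[-0.06,0,0.02,0,0,0,-1],[0,0,0,0,0,0,-1],[0,0,0,0,0,0,0],[0,0,0,0,0,0,0],[0,0,0,0,0,0,0],[0,0,-0.4,0,0,0,0],[0,0,-0.8,0,0,0,0],[0,0,-0.8,0,0,0,0],[0,0,-0.8,0,0,0,0],[0,0,-0.4,0,0,0,-1],[-0.4,-0.8,0,0,0,0,-1],[-0.4,-0.8,0,0,0,0,-1],[-0.33,-0.67,0,0,0,0,-1],[0,0,0,0,0,0,-1],[0,0,0.6,0,0,0,-1],[0,0,0.6,0,0,0,-1],[0,0,0.6,0,0,0,-1],[0,0,0,0,0,0,-1],[0,0,0,0,0,0,-1]]]'
python3 - <<'E'
from h import *
go(520,50.6,80,180)
from rig import r
c=r.camera("top")
for o in conduits(c,cloud(c)): print(np.round(np.r_[o[:6]],1))
c,P=wrist("w4")
E
```

```text
time_s: 11.38
ee_pos: [524.8, 50.9, 78.8]
ee_rot: [-0.0, 0.001, 1.0, 0.0]
ft_force: [-0.0, 0.2, 0.6]
grip_width: 0.5
grasp_force: 0.0
at [524.8  50.9  78.8] yaw 179.91 tilt [-0.      0.0002] turn -0.02 shift [ 0.159 -0.01  -0.041]
[ 522.6 -192.3   18.9  174.6   19.8  141.4]
[ 468.  -282.1   19.   175.3   20.5  146.4]
[ 431.1 -377.2   18.9  173.7   20.5  133.9]
```

View pics/w4.png

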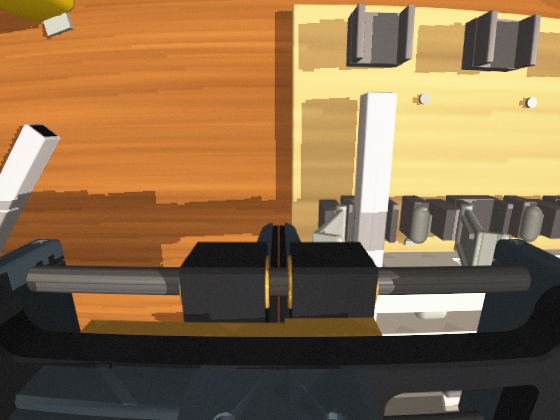

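Conduit 4 lies in lane 4, its rear end at (378,93) in front of the rear saddle, as it should when home. The closed fingers at (280,235) are on the −y side of the strap at (330,225). I sweep and press.

```bash
python3 -m jog '[[[0.15,0.3,0,0,0,0,-1],[0,0.4,0,0,0,0,-1],[0,0.4,0,0,0,0,-1],[0,0.4,0,0,0,0,-1],[0,0.4,0,0,0,0,-1],[0,0.2,0.25,0,0,0,-1],[0,0.2,0.25,0,0,0,-1],[0,0.2,0.2,0,0,0,-1],[0,0,0.1,0,0,0,-1],[0,0,0,0,0,0,-1],[0,0,0,0,0,0,-1],[0,0,0,0,0,0,-1]]]'; python3 -m jog '[[[0,0,0.1,0,0,0,-1],[0,0,0,0,0,0,-1],[0,0,0,0,0,0,-1]]]'
```

```text
time_s: 12.48
ee_pos: [519.9, 125.5, 54.6]
ee_rot: [-0.0, 0.001, 1.0, 0.0]
ft_force: [-1.0, 0.3, 0.3]
grip_width: 0.6
grasp_force: 0.0
time_s: 12.73
ee_pos: [520.4, 125.6, 52.0]
ee_rot: [0.0, 0.001, 1.0, 0.0]
ft_force: [-0.2, -0.8, 0.7]
grip_width: 0.3
grasp_force: 0.3
```

```bash
python3 -m jog '[[[0,0,0.07,0,0,0,-1],[0,0,0,0,0,0,-1],[0,0,0,0,0,0,-1]]]' | grep -E "pos|ft";python3 -m jog '[[[0,0,0.07,0,0,0,-1],[0,0,0,0,0,0,-1],[0,0,0,0,0,0,-1]]]'| grep -E "pos|ft"
```

```text
ee_pos: [520.5, 125.5, 51.6]
ft_force: [-2.6, -0.2, 12.3]
ee_pos: [520.6, 125.6, 51.3]
ft_force: [-6.4, -0.9, 24.8]
```

```bash
python3 -m jog '[[[0,0,-0.6,0,0,0,-1],[0,0,-0.8,0,0,0,-1],[0,0,-0.9,0,0,0,-1],[0,0,-0.9,0,0,0,-1],[0,0,-0.9,0,0,0.9,0],[0,0,-0.8,0,0,0.9,0],[0,0,0,0,0,0.98,0],[0,0,0,0,0,0.98,0],[0,0,0,0,0,0.98,0],[0,0,0,0,0,1,0],[0,0,0,0,0,1,0],[-0.6,-0.92,0,0,0,0,0],[-0.6,-0.92,0,0,0,0,0],[-0.62,-0.92,0,0,0,0,0],[-0.62,-0.92,0.2,0,0,0,0],[-0.62,-0.92,0.4,0,0,0,0],[-0.62,-0.92,0.5,0,0,0,0],[-0.62,-0.92,0.6,0,0,0,0],[-0.62,-0.92,0.6,0,0,0,0],[-0.62,-0.92,0.6,0,0,0,0]]]'
python3 -m jog '[[[0,0,0,0,0,0,0],[0,0,0,0,0,0,0],[0,0,0,0,0,0,0]]]'
cat >> h.py <<'E'
LY=[381.6,294.0,206.2,118.6]
def status():
    from rig import r
    c=r.camera("top");P=cloud(c)
    for o in conduits(c,P): print(np.round(np.r_[o[:6]],1))
    for k,l in enumerate(LY):
        q=P[(abs(P[...,0]-522)<11)&(abs(P[...,1]-l-0.5)<50)];z=q[:,2]
        s=P[(abs(P[...,0]-522)<11)&(abs(P[...,1]-l-2)<12)][:,2]
        b=P[(abs(P[...,1]-l-1)<7)&(abs(P[...,2]-45)<5)&(P[...,0]>370)&(P[...,0]<505)][:,0]
        print("lane",k+1,"max z",np.nanpercentile(z,98).round(0),"mid z",np.nanmedian(s).round(1),"conduit rear x",np.nanpercentile(b,4).round(1) if len(b)>8 else None)
    return c,P
def aim(x,y,yaw,off=33):
    t=np.radians(yaw);return x+off*np.cos(t),y+off*np.sin(t)
E
python3 - <<'E'
from h import *
c,P=status()
g=aim(520.8,-193.2,141.4);print(g);go(*g,8,141.4)
c,P=wrist(None);
m=(abs(P[...,2]-19)<5)&(np.hypot(P[...,0]-521,P[...,1]+193)<95)
m[245:]=0;q=P[m];
t=np.radians(141.4);e=np.array([np.cos(t),np.sin(t)]);n=np.array([-e[1],e[0]])
T=tool();d=q[:,:2]-T[:2,3];s=d@e;w=d@n
for a in range(-20,90,15):
    k=(s>a)&(s<a+15)
    if k.sum()>20: print(a,np.percentile(w[k],[3,97]).round(1),k.sum())
print("far end",np.percentile(s,99.5))
E
```

```text
time_s: 14.9
ee_pos: [493.8, -173.8, 106.9]
ee_rot: [0.0, 0.332, 0.943, 0.0]
ft_force: [0.7, -0.1, 1.0]
grip_width: 45.7
grasp_force: 0.0
time_s: 15.15
ee_pos: [494.4, -172.0, 107.8]
ee_rot: [-0.0, 0.332, 0.943, 0.0]
ft_force: [0.4, -0.7, 0.8]
grip_width: 45.4
grasp_force: 0.0
[ 430.7 -377.2   19.2  172.5   21.3  133.9]
lane 1 max z 109.0 mid z 25.3 conduit rear x None
lane 2 max z 108.0 mid z 25.2 conduit rear x None
lane 3 max z 106.0 mid z 25.5 conduit rear x None
lane 4 max z 106.0 mid z 52.5 conduit rear x 433.8
(np.float64(495.0098244101789), np.float64(-172.61197330859025))
at [ 494.8 -171.6  108.2] yaw 141.3 tilt [0.0008 0.0002] turn -0.02 shift [-0.027 -0.024  3.34 ]
-20 [-8.2 10.6] 347
-5 [-8.1 11.3] 366
10 [-8.  11.2] 389
25 [-7.9 11. ] 390
40 [-7.8 10.8] 391
far end 53.691021353047226
```

```bash
python3 -m jog '[[[0,-0.05,0.7,0,0,0,0],[0,0,0.8,0,0,0,0],[0,0,0.8,0,0,0,0],[0,0,0.6,0,0,0,0],[0,0,0.37,0,0,0,0],[0,0,0,0,0,0,0],[0,0,0,0,0,0,0],[0,0,0,0,0,0,-1],[0,0,0,0,0,0,-1],[0,0,0,0,0,0,-1],[0,0,0,0,0,0,-1],[0,0,0,0,0,0,-1]]]'
python3 -m jog '[[[0,0,-0.6,0,0,0,-1],[0,0,-0.8,0,0,0,-1],[0,0,-0.9,0,0,0,-1],[0,0,-0.9,0,0,-0.9,-1],[0,0,-0.9,0,0,-0.9,-1],[0,0,-0.6,0,0,-0.9,-1],[0,0,0,0,0,-0.9,-1],[0,0,0,0,0,-1,-1],[0,0,0,0,0,-1,-1],[0,0,0,0,0,-1,-1],[0,0,0,0,0,-0.17,-1]]]'
python3 - <<'E'
from h import *
go(427,206.5,150,180)
E
```

```text
time_s: 16.25
ee_pos: [494.1, -173.4, 10.4]
ee_rot: [0.001, 0.332, 0.943, 0.0]
ft_force: [0.6, 1.7, 3.9]
grip_width: 19.9
grasp_force: 30.0
time_s: 17.17
ee_pos: [493.2, -173.4, 150.6]
ee_rot: [-0.0, -0.002, 1.0, 0.0]
ft_force: [-0.1, 0.7, -0.7]
grip_width: 20.0
grasp_force: 30.0
at [ 493.2 -173.4  150.6] yaw -179.81 tilt [-0.0004  0.0001] turn 0.03 shift [ 2.206 12.663  0.019]
```

```bash
python3 -m jog '[[[0.16,0.9,0,0,0,0.03,-1],[0.16,0.9,0,0,0,0,-1],[0.16,0.9,0,0,0,0,-1],[0.16,0.9,0,0,0,0,-1],[0.16,0.9,0,0,0,0,-1],[0.16,0.9,0,0,0,0,-1],[0.16,0.9,0,0,0,0,-1],[0.16,0.9,0,0,0,0,-1],[0.16,0.9,0,0,0,0,-1],[0.16,0.9,0,0,0,0,-1],[0.16,0.9,0,0,0,0,-1],[0.16,0.9,0,0,0,0,-1],[0.16,0.9,0,0,0,0,-1],[0.14,0.94,0,0,0,0,-1],[0,0,0.4,0,0,0,-1],[0,0,0.4,0,0,0,-1],[0,0,0,0,0,0,-1],[0,0,0,0,0,0,-1],[0,0,0,0,0,0,-1],[0,0,0,0,0,0,-1]]]'
cat >> h.py <<'E'
def held(l):
    c,P=wrist(None);T=tool();z0=T[2,3]
    m=(abs(P[...,1]-T[1,3])<9)&(abs(P[...,2]-z0-10)<8)&(P[...,0]<T[0,3]-14)&(P[...,0]>T[0,3]-75)
    h=P[m];print("held rear x",np.percentile(h[:,0],1).round(1),"y",np.median(h[:,1]).round(1),"top z",np.median(h[:,2]).round(1),len(h))
    P[250:]=np.nan
    w=P[(abs(P[...,1]-l)<27)&(abs(P[...,2]-42)<5)&(P[...,0]>370)&(P[...,0]<420)]
    if len(w)>20:print("walls",np.percentile(w[:,1],[2,98]).round(1),np.percentile(w[:,0],[2,98]).round(1))
E
python3 - <<'E'
from h import *
go(427,206.5,37,180)
held(206.2)
E
```

```text
time_s: 18.83
ee_pos: [428.1, 205.8, 127.4]
ee_rot: [0.001, 0.002, 1.0, 0.0]
ft_force: [0.2, 0.6, -0.9]
grip_width: 19.7
grasp_force: 30.0
at [428.1 205.8 127.4] yaw 179.83 tilt [0.0013 0.0006] turn -0.03 shift [0.037 0.024 3.012]
held rear x 372.8 y 205.8 top z 136.6 2451
walls [188.4 224.9] [375.4 407.1]
```

```bash
python3 -m jog '[[[0,0.025,0.6,0,0,-0.03,-1],[0,0,0.7,0,0,0,-1],[0,0,0.7,0,0,0,-1],[0,0,0.5,0,0,0,-1],[0,0,0.3,0,0,0,-1],[0,0,0.18,0,0,0,-1],[0,0,0,0,0,0,-1],[0,0,0,0,0,0,-1],[0,0,0,0,0,0,-1]]]'
```

```text
time_s: 19.63
ee_pos: [428.3, 206.9, 38.0]
ee_rot: [0.001, -0.0, 1.0, 0.0]
ft_force: [-0.3, 0.5, -0.0]
grip_width: 19.4
grasp_force: 30.0
```

```bash
python3 -m jog '[[[-0.2,0,0.02,0,0,0,-1],[-0.3,0,0,0,0,0,-1],[-0.3,0,0,0,0,0,-1],[-0.3,0,0,0,0,0,-1],[-0.3,0,0,0,0,0,-1],[-0.2,0,0,0,0,0,-1],[-0.1,0,0,0,0,0,-1],[0,0,0,0,0,0,-1],[0,0,0,0,0,0,-1]]]'; for i in 1 2 ; do  python3 -m jog '[[[-0.1,0,0,0,0,0,-1],[0,0,0,0,0,0,-1],[0,0,0,0,0,0,-1]]]' | grep -E "pos|ft"; done;  python3 -m jog '[[[-0.05,0,0,0,0,0,-1],[0,0,0,0,0,0,-1],[0,0,0,0,0,0,-1]]]' | grep -E "pos|ft"
```

```text
time_s: 20.38
ee_pos: [478.5, 206.6, 36.5]
ee_rot: [-0.0, -0.001, 1.0, -0.0]
ft_force: [0.8, -0.4, 0.0]
grip_width: 19.5
grasp_force: 30.0
ee_pos: [481.4, 206.7, 36.7]
ft_force: [0.5, -0.4, -0.4]
ee_pos: [484.4, 206.7, 36.6]
ft_force: [0.2, 0.3, -0.6]
ee_pos: [484.4, 206.6, 36.4]
ft_force: [-4.6, 1.2, 1.1]
```

```bash
python3 -m jog '[[[-0.06,0,0.02,0,0,0,-1],[0,0,0,0,0,0,-1],[0,0,0,0,0,0,0],[0,0,0,0,0,0,0],[0,0,0,0,0,0,0],[0,0,-0.4,0,0,0,0],[0,0,-0.8,0,0,0,0],[0,0,-0.8,0,0,0,0],[0,0,-0.8,0,0,0,0],[0,0,-0.4,0,0,0,-1],[-0.4,-0.8,0,0,0,0,-1],[-0.4,-0.8,0,0,0,0,-1],[-0.26,-0.67,0,0,0,0,-1],[0,0,0,0,0,0,-1],[0,0,0.6,0,0,0,-1],[0,0,0.6,0,0,0,-1],[0,0,0.6,0,0,0,-1],[0,0,0,0,0,0,-1],[0,0,0,0,0,0,-1]]]'
```

```text
time_s: 22.72
ee_pos: [519.3, 138.9, 77.5]
ee_rot: [-0.001, -0.001, 1.0, -0.0]
ft_force: [-0.6, 0.5, 0.6]
grip_width: 0.4
grasp_force: 0.0
```

```bash
python3 -m jog '[[[0,0.3,0,0,0,0,-1],[0,0.4,0,0,0,0,-1],[0,0.4,0,0,0,0,-1],[0,0.4,0,0,0,0,-1],[0,0.4,0,0,0,0,-1],[0,0.2,0.25,0,0,0,-1],[0,0.2,0.25,0,0,0,-1],[0,0.2,0.2,0,0,0,-1],[0,0,0.1,0,0,0,-1],[0,0,0.1,0,0,0,-1],[0,0,0.07,0,0,0,-1],[0,0,0,0,0,0,-1],[0,0,0,0,0,0,-1]]]'; python3 -m jog '[[[0,0,0.07,0,0,0,-1],[0,0,0,0,0,0,-1],[0,0,0,0,0,0,-1]]]'
```

```text
time_s: 23.8
ee_pos: [519.6, 214.1, 51.4]
ee_rot: [0.0, -0.0, 1.0, 0.001]
ft_force: [-4.9, -0.5, 20.2]
grip_width: 0.3
grasp_force: 9.8
time_s: 24.05
ee_pos: [519.8, 214.2, 51.2]
ee_rot: [0.001, 0.0, 1.0, 0.001]
ft_force: [-8.2, -1.3, 31.2]
grip_width: 0.5
grasp_force: 15.6
```

```bash
python3 -m jog '[[[0,0,-0.6,0,0,0,-1],[0,0,-0.8,0,0,0,-1],[0,0,-0.9,0,0,0,-1],[0,0,-0.9,0,0,0,-1],[0,0,-0.9,0,0,0.9,0],[0,0,-0.4,0,0,1,0],[0,0,0,0,0,1,0],[0,0,0,0,0,1,0],[0,0,0,0,0,1,0],[0,0,0,0,0,1,0]]]'; python3 -m jog '[[[-0.41,-0.925,0,0,0,0,0],[-0.41,-0.925,0,0,0,0,0],[-0.41,-0.925,0,0,0,0,0],[-0.41,-0.925,0,0,0,0,0],[-0.41,-0.925,0,0,0,0,0],[-0.41,-0.925,0,0,0,0,0],[-0.41,-0.925,0,0,0,0,0],[-0.41,-0.925,0,0,0,0,0],[-0.41,-0.925,0.2,0,0,0,0],[-0.41,-0.925,0.2,0,0,0,0],[-0.41,-0.925,0.4,0,0,0,0],[-0.41,-0.925,0.4,0,0,0,0],[-0.41,-0.925,0.4,0,0,0,0],[-0.41,-0.925,0.4,0,0,0,0],[-0.41,-0.925,0.4,0,0,0,0],[-0.41,-0.925,0.2,0,0,0,0],[0,0,0,0,0,0,0],[0,0,0,0,0,0,0],[0,0,0,0,0,0,0]]]'
cat >> h.py <<'E'
def near(x,y,yaw):
    c,P=wrist(None);T=tool();t=np.radians(yaw);e=np.array([np.cos(t),np.sin(t)]);n=np.array([e[1],-e[0]])
    m=(abs(P[...,2]-19)<5)&(np.hypot(P[...,0]-x,P[...,1]-y)<95);m[245:]=0
    d=P[m][:,:2]-T[:2,3];s=d@e;w=d@n
    print("far end",np.percentile(s,99.5).round(1))
    for a in range(-20,90,15):
        k=(s>a)&(s<a+15)
        if k.sum()>20: print(a,"tool y",np.percentile(w[k],[3,97]).round(1),w[k].mean().round(1))
E
python3 - <<'E'
from h import *
status()
go(438.7,-264.7,8,146.4)
near(466,-283,146.4)
E
```

```text
time_s: 24.88
ee_pos: [519.2, 213.6, 181.2]
ee_rot: [-0.001, 0.293, 0.956, 0.0]
ft_force: [1.0, 0.1, 1.4]
grip_width: 37.4
grasp_force: 0.0
time_s: 26.47
ee_pos: [436.4, -264.3, 103.4]
ee_rot: [-0.0, 0.291, 0.957, 0.001]
ft_force: [-0.4, 0.3, -0.1]
grip_width: 45.8
grasp_force: 0.0
lane 1 max z 108.0 mid z 25.2 conduit rear x None
lane 2 max z 108.0 mid z 25.2 conduit rear x None
lane 3 max z 106.0 mid z 52.7 conduit rear x 433.6
lane 4 max z 57.0 mid z 52.3 conduit rear x 434.3
at [ 436.6 -264.   103.7] yaw 146.27 tilt [-0.0002  0.0009] turn -0.02 shift [-0.07   0.019  3.189]
far end 51.9
-20 tool y [-91.1   6.5] -34.2
-5 tool y [-86.6   6.4] -29.1
10 tool y [-80.1   6.9] -19.9
25 tool y [-11.6   7. ] -2.6
40 tool y [-12.2   6.9] -2.6
```

```bash
python3 -m jog '[[[-0.08,-0.085,0.7,0,0,0,0],[0,0,0.8,0,0,0,0],[0,0,0.8,0,0,0,0],[0,0,0.5,0,0,0,0],[0,0,0.32,0,0,0,0],[0,0,0,0,0,0,0],[0,0,0,0,0,0,0],[0,0,0,0,0,0,-1],[0,0,0,0,0,0,-1],[0,0,0,0,0,0,-1],[0,0,0,0,0,0,-1],[0,0,0,0,0,0,-1]]]'
python3 -m jog '[[[0,0,-0.6,0,0,0,-1],[0,0,-0.8,0,0,0,-1],[0,0,-0.9,0,0,0,-1],[0,0,-0.9,0,0,-0.9,-1],[0,0,-0.9,0,0,-1,-1],[0,0,-0.6,0,0,-1,-1],[0,0,0,0,0,-1,-1],[0,0,0,0,0,-1,-1],[0,0,0,0,0,-1,-1],[0,0,0,0,0,0,-1],[0,0,0,0,0,0,-1]]]'
python3 - <<'E'
from h import *
go(427.5,294.2,150,180)
E
```

```text
time_s: 27.57
ee_pos: [437.8, -268.5, 11.0]
ee_rot: [0.001, 0.29, 0.957, -0.0]
ft_force: [-0.1, 1.2, 4.1]
grip_width: 19.5
grasp_force: 30.0
time_s: 28.48
ee_pos: [437.0, -268.2, 151.1]
ee_rot: [-0.0, 0.001, 1.0, 0.0]
ft_force: [0.2, -0.3, -0.9]
grip_width: 19.5
grasp_force: 30.0
at [ 437.  -268.2  151.1] yaw 179.92 tilt [-0.0004  0.0003] turn -0.01 shift [ 0.317 18.748  0.036]
```

```bash
python3 -m jog '[[[0.02,0.95,0,0,0,0,-1],[0.02,0.95,0,0,0,0,-1],[0.02,0.95,0,0,0,0,-1],[0.02,0.95,0,0,0,0,-1],[0.02,0.95,0,0,0,0,-1],[0.02,0.95,0,0,0,0,-1],[0.02,0.95,0,0,0,0,-1],[0.02,0.95,0,0,0,0,-1],[0.02,0.95,0,0,0,0,-1],[0.02,0.95,0,0,0,0,-1],[0.02,0.95,0,0,0,0,-1],[0.02,0.95,0,0,0,0,-1],[0.02,0.95,0,0,0,0,-1],[0.02,0.95,0,0,0,0,-1],[0.02,0.95,0,0,0,0,-1],[0.02,0.95,0,0,0,0,-1],[0,0.95,0,0,0,0,-1],[0,0.95,0,0,0,0,-1],[0,0.95,0,0,0,0,-1],[0,0.7,0,0,0,0,-1]]]'; python3 -m jog '[[[0,0,0.4,0,0,0,-1],[0,0,0.4,0,0,0,-1],[0,0,0,0,0,0,-1],[0,0,0,0,0,0,-1],[0,0,0,0,0,0,-1],[0,0,0,0,0,0,-1]]]'
python3 - <<'E'
from h import *
go(427.5,294.2,37,180)
held(294)
E
```

```text
time_s: 30.15
ee_pos: [426.8, 296.4, 151.1]
ee_rot: [0.0, 0.0, 1.0, 0.0]
ft_force: [-0.3, 0.3, -0.8]
grip_width: 19.5
grasp_force: 29.9
time_s: 30.65
ee_pos: [427.5, 294.2, 128.0]
ee_rot: [0.001, -0.0, 1.0, 0.0]
ft_force: [0.6, 0.5, -0.8]
grip_width: 19.8
grasp_force: 30.0
at [427.5 294.2 128. ] yaw -180.0 tilt [0.0012 0.0008] turn 0.0 shift [1.000e-03 0.000e+00 3.033e+00]
held rear x 371.4 y 294.0 top z 136.7 2485
walls [276.4 313.2] [375.5 407.1]
```

```bash
python3 -m jog '[[[0,0.025,0.6,0,0,0,-1],[0,0,0.7,0,0,0,-1],[0,0,0.7,0,0,0,-1],[0,0,0.5,0,0,0,-1],[0,0,0.3,0,0,0,-1],[0,0,0.22,0,0,0,-1],[0,0,0,0,0,0,-1],[0,0,0,0,0,0,-1],[0,0,0,0,0,0,-1]]]'
```

```text
time_s: 31.45
ee_pos: [427.6, 295.2, 37.3]
ee_rot: [0.001, -0.0, 1.0, 0.0]
ft_force: [0.7, 0.1, -0.7]
grip_width: 19.6
grasp_force: 30.0
```

```bash
python3 -m jog '[[[-0.2,0,0,0,0,0,-1],[-0.3,0,0,0,0,0,-1],[-0.3,0,0,0,0,0,-1],[-0.3,0,0,0,0,0,-1],[-0.3,0,0,0,0,0,-1],[-0.2,0,0,0,0,0,-1],[-0.15,0,0,0,0,0,-1],[0,0,0,0,0,0,-1],[0,0,0,0,0,0,-1]]]' | grep -E "pos|ft"; for i in 1 2 ; do  python3 -m jog '[[[-0.08,0,0,0,0,0,-1],[0,0,0,0,0,0,-1],[0,0,0,0,0,0,-1]]]' | grep -E "pos|ft"; done;  python3 -m jog '[[[-0.05,0,0,0,0,0,-1],[0,0,0,0,0,0,-1],[0,0,0,0,0,0,-1]]]' | grep -E "pos|ft"
```

```text
ee_pos: [479.6, 294.9, 36.5]
ft_force: [0.2, -0.3, -0.5]
ee_pos: [481.7, 295.0, 36.7]
ft_force: [1.2, -0.0, -0.7]
ee_pos: [484.4, 295.1, 36.7]
ft_force: [0.1, -1.0, -1.4]
ee_pos: [485.2, 294.9, 36.5]
ft_force: [-2.0, 0.1, -0.1]
```

Contact at the predicted x. I push a little further, release, then close strap 2 with the same sequence.

```bash
python3 -m jog '[[[-0.09,0,0.02,0,0,0,-1],[0,0,0,0,0,0,-1],[0,0,0,0,0,0,-1]]]' | grep -E "pos|ft"; python3 -m jog '[[[0,0,0,0,0,0,0],[0,0,0,0,0,0,0],[0,0,0,0,0,0,0],[0,0,-0.4,0,0,0,0],[0,0,-0.8,0,0,0,0],[0,0,-0.8,0,0,0,0],[0,0,-0.8,0,0,0,0],[0,0,-0.4,0,0,0,-1],[-0.4,-0.8,0,0,0,0,-1],[-0.4,-0.8,0,0,0,0,-1],[-0.24,-0.67,0,0,0,0,-1],[0,0,0,0,0,0,-1],[0,0,0.6,0,0,0,-1],[0,0,0.6,0,0,0,-1],[0,0,0.6,0,0,0,-1],[0,0,0,0,0,0,-1],[0,0,0,0,0,0,-1]]]'
```

```text
ee_pos: [485.2, 294.8, 36.4]
ft_force: [-10.1, 1.5, 7.4]
time_s: 34.62
ee_pos: [519.6, 227.1, 77.5]
ee_rot: [-0.001, -0.001, 1.0, -0.0]
ft_force: [0.3, -0.7, 0.9]
grip_width: 0.2
grasp_force: 0.0
```

```bash
python3 -m jog '[[[0,0.3,0,0,0,0,-1],[0,0.4,0,0,0,0,-1],[0,0.4,0,0,0,0,-1],[0,0.4,0,0,0,0,-1],[0,0.4,0,0,0,0,-1],[0,0.2,0.25,0,0,0,-1],[0,0.2,0.25,0,0,0,-1],[0,0.2,0.2,0,0,0,-1],[0,0,0.1,0,0,0,-1],[0,0,0.1,0,0,0,-1],[0,0,0.07,0,0,0,-1],[0,0,0,0,0,0,-1],[0,0,0,0,0,0,-1]]]'; python3 -m jog '[[[0,0,0.03,0,0,0,-1],[0,0,0,0,0,0,-1],[0,0,0,0,0,0,-1]]]'|grep -E "pos|ft"; python3 -m jog '[[[0,0,-0.6,0,0,0,-1],[0,0,-0.8,0,0,0,-1],[0,0,-0.9,0,0,0,-1],[0,0,-0.9,0,0,0,-1],[0,0,-0.9,0,0,0.9,0],[0,0,-0.4,0,0,0.9,0],[0,0,0,0,0,0.9,0],[0,0,0,0,0,0.9,0],[0,0,0,0,0,0.9,0],[0,0,0,0,0,0.9,0],[0,0,0,0,0,0.9,0],[0,0,0,0,0,0.9,0],[0,0,0,0,0,0.85,0],[0,0,0,0,0,0,0],[0,0,0,0,0,0,0]]]'
python3 - <<'E'
from h import *
status()
g=aim(431.1-1.8,-377.4-.9,133.9);print(g);go(*g,185,133.9)
E
```

```text
time_s: 35.7
ee_pos: [519.6, 302.3, 51.5]
ee_rot: [0.0, -0.0, 1.0, 0.001]
ft_force: [-4.9, -2.3, 17.3]
grip_width: 0.9
grasp_force: 8.8
ee_pos: [519.7, 302.3, 51.4]
ft_force: [-5.0, -2.7, 22.1]
time_s: 37.2
ee_pos: [519.5, 301.9, 182.4]
ee_rot: [-0.0, 0.39, 0.921, -0.0]
ft_force: [-0.1, 0.6, -0.2]
grip_width: 45.9
grasp_force: 0.0
[ 431.2 -377.    18.8  173.2   20.8  134. ]
[ 87.8 -21.2  12.4 125.3  40.5  94.4]
[ 45.   65.9  12.5 117.2  73.6 164.9]
lane 1 max z 557.0 mid z nan conduit rear x None
lane 2 max z 573.0 mid z 555.3 conduit rear x 433.4
lane 3 max z 575.0 mid z 53.2 conduit rear x 434.2
lane 4 max z 57.0 mid z 52.4 conduit rear x 434.3
(np.float64(406.41773966689817), np.float64(-354.52181331454904))
at [519.5 301.9 182.6] yaw 134.05 tilt [-0.0008 -0.    ] turn 0.03 shift [-13.152 -17.887  -0.081]
  return np.nanmean(a, axis, out=out, keepdims=keepdims)
```

```bash
python3 -m jog '[[[-0.6,-0.815,0,0,0,0,0],[-0.6,-0.815,0,0,0,0,0],[-0.6,-0.815,0,0,0,0,0],[-0.6,-0.815,0,0,0,0,0],[-0.6,-0.815,0,0,0,0,0],[-0.6,-0.815,0,0,0,0,0],[-0.6,-0.815,0,0,0,0,0],[-0.6,-0.815,0,0,0,0,0],[-0.6,-0.815,0,0,0,0,0],[-0.6,-0.815,0,0,0,0,0],[-0.6,-0.815,0,0,0,0,0]]]' | grep pos;python3 -m jog '[[[-0.6,-0.815,0,0,0,0,0],[-0.6,-0.815,0,0,0,0,0],[-0.6,-0.815,0,0,0,0,0],[-0.6,-0.815,0.2,0,0,0,0],[-0.6,-0.815,0.3,0,0,0,0],[-0.6,-0.815,0.3,0,0,0,0],[-0.6,-0.815,0.3,0,0,0,0],[-0.6,-0.815,0.3,0,0,0,0],[-0.6,-0.815,0.4,0,0,0,0],[-0.6,-0.815,0.4,0,0,0,0],[-0.57,-0.775,0.3,0,0,0,0],[0,0,0,0,0,0,0],[0,0,0,0,0,0,0],[0,0,0,0,0,0,0],[0,0,0,0,0,0,0]]]'
python3 - <<'E'
from h import *
status()
go(406.4,-354.5,10,133.9)
near(429.3,-378.3,133.9)
E
```

```text
ee_pos: [462.9, -28.6, 183.1]
time_s: 39.42
ee_pos: [407.7, -354.1, 108.4]
ee_rot: [0.0, 0.391, 0.921, 0.0]
ft_force: [0.4, -0.1, -0.7]
grip_width: 45.9
grasp_force: 0.0
[597.5 370.5  25.2 115.1  19.8  90.5]
lane 1 max z 109.0 mid z 25.6 conduit rear x None
lane 2 max z 105.0 mid z 52.6 conduit rear x 433.4
lane 3 max z 57.0 mid z 52.6 conduit rear x 434.2
lane 4 max z 57.0 mid z 52.6 conduit rear x 434.1
at [ 407.8 -354.1  108.5] yaw 134.04 tilt [ 0.0005 -0.0001] turn 0.02 shift [ 0.023 -0.044  3.282]
far end 54.4
-20 tool y [-11.3   7.6] -1.9
-5 tool y [-12.1   7.4] -2.3
10 tool y [-11.9   7.2] -2.4
25 tool y [-11.8   7.1] -2.4
40 tool y [-11.7   6.9] -2.4
```

```bash
python3 -m jog '[[[0,-0.08,0.7,0,0,0,0],[0,0,0.8,0,0,0,0],[0,0,0.8,0,0,0,0],[0,0,0.6,0,0,0,0],[0,0,0.36,0,0,0,0],[0,0,0,0,0,0,0],[0,0,0,0,0,0,0],[0,0,0,0,0,0,-1],[0,0,0,0,0,0,-1],[0,0,0,0,0,0,-1],[0,0,0,0,0,0,-1],[0,0,0,0,0,0,-1]]]'
python3 -m jog '[[[0,0,-0.6,0,0,0,-1],[0,0,-0.8,0,0,0,-1],[0,0,-0.9,0,0,0,-1],[0,0,-0.9,0,0,-0.9,-1],[0,0,-0.9,0,0,-0.9,-1],[0,0,-0.6,0,0,-0.9,-1],[0,0,0,0,0,-0.9,-1],[0,0,0,0,0,-0.9,-1],[0,0,0,0,0,-0.9,-1],[0,0,0,0,0,-0.9,-1],[0,0,0,0,0,-0.9,-1],[0,0,0,0,0,-0.84,-1],[0,0,0,0,0,0,-1],[0,0,0,0,0,0,-1]]]'
python3 - <<'E'
from h import *
go(427.5,382,150,180)
E
```

```text
time_s: 40.52
ee_pos: [406.3, -356.9, 11.0]
ee_rot: [0.001, 0.391, 0.92, -0.0]
ft_force: [0.2, 1.0, 3.8]
grip_width: 19.7
grasp_force: 30.0
time_s: 41.68
ee_pos: [405.5, -356.5, 151.1]
ee_rot: [-0.0, 0.001, 1.0, 0.0]
ft_force: [0.8, 0.3, -0.5]
grip_width: 19.5
grasp_force: 30.0
at [ 405.5 -356.5  151.1] yaw 179.88 tilt [-0.0004  0.0004] turn -0.02 shift [-0.734 24.618  0.036]
```

```bash
python3 -m jog '[[[-0.03,0.95,0,0,0,0,-1],[-0.03,0.95,0,0,0,0,-1],[-0.03,0.95,0,0,0,0,-1],[-0.03,0.95,0,0,0,0,-1],[-0.03,0.95,0,0,0,0,-1],[-0.03,0.95,0,0,0,0,-1],[-0.03,0.95,0,0,0,0,-1],[-0.03,0.95,0,0,0,0,-1],[-0.03,0.95,0,0,0,0,-1],[-0.03,0.95,0,0,0,0,-1],[-0.03,0.95,0,0,0,0,-1],[-0.03,0.95,0,0,0,0,-1],[-0.03,0.95,0,0,0,0,-1],[-0.03,0.95,0,0,0,0,-1],[-0.03,0.95,0,0,0,0,-1],[-0.03,0.95,0,0,0,0,-1],[-0.03,0.95,0,0,0,0,-1],[-0.03,0.95,0,0,0,0,-1],[-0.03,0.95,0,0,0,0,-1],[-0.03,0.95,0,0,0,0,-1]]]' | grep pos; python3 -m jog '[[[-0.03,0.95,0,0,0,0,-1],[-0.03,0.95,0,0,0,0,-1],[-0.03,0.95,0,0,0,0,-1],[-0.03,0.95,0,0,0,0,-1],[-0.03,0.95,0,0,0,0,-1],[0,0.87,0,0,0,0,-1],[0,0,0.4,0,0,0,-1],[0,0,0.4,0,0,0,-1],[0,0,0,0,0,0,-1],[0,0,0,0,0,0,-1],[0,0,0,0,0,0,-1],[0,0,0,0,0,0,-1]]]'
python3 - <<'E'
from h import *
go(427.5,382,37,180)
held(382)
E
```

```text
ee_pos: [423.4, 214.8, 151.3]
time_s: 44.35
ee_pos: [428.6, 382.0, 128.2]
ee_rot: [0.001, 0.0, 1.0, 0.001]
ft_force: [1.2, -0.7, -1.0]
grip_width: 19.6
grasp_force: 30.0
at [428.6 382.  128.2] yaw 179.95 tilt [0.0012 0.0011] turn -0.01 shift [0.037 0.    3.039]
held rear x 372.4 y 381.9 top z 136.8 2496
walls [364.4 401.1] [375.  406.6]
```

```bash
python3 -m jog '[[[0,0.025,0.6,0,0,0,-1],[0,0,0.7,0,0,0,-1],[0,0,0.7,0,0,0,-1],[0,0,0.5,0,0,0,-1],[0,0,0.3,0,0,0,-1],[0,0,0.22,0,0,0,-1],[0,0,0,0,0,0,-1],[0,0,0,0,0,0,-1],[0,0,0,0,0,0,-1]]]'
```

```text
time_s: 45.15
ee_pos: [428.6, 383.1, 37.4]
ee_rot: [0.001, 0.0, 1.0, 0.001]
ft_force: [0.1, 0.3, -0.9]
grip_width: 19.8
grasp_force: 30.0
```

```bash
python3 -m jog '[[[-0.2,0,0,0,0,0,-1],[-0.3,0,0,0,0,0,-1],[-0.3,0,0,0,0,0,-1],[-0.3,0,0,0,0,0,-1],[-0.3,0,0,0,0,0,-1],[-0.2,0,0,0,0,0,-1],[-0.15,0,0,0,0,0,-1],[0,0,0,0,0,0,-1],[0,0,0,0,0,0,-1]]]' | grep -E "pos|ft"; for i in 1 2 ; do  python3 -m jog '[[[-0.08,0,0,0,0,0,-1],[0,0,0,0,0,0,-1],[0,0,0,0,0,0,-1]]]' | grep -E "pos|ft"; done;  python3 -m jog '[[[-0.05,0,0,0,0,0,-1],[0,0,0,0,0,0,-1],[0,0,0,0,0,0,-1]]]' | grep -E "pos|ft"
```

```text
ee_pos: [480.9, 382.7, 36.6]
ft_force: [0.0, 0.3, -1.3]
ee_pos: [482.7, 382.7, 36.7]
ft_force: [0.1, -0.1, -0.3]
ee_pos: [485.1, 382.7, 36.6]
ft_force: [-0.4, -1.1, -0.5]
ee_pos: [485.1, 382.6, 36.6]
ft_force: [-5.2, 0.3, 1.8]
```

```bash
python3 -m jog '[[[-0.06,0,0.02,0,0,0,-1],[0,0,0,0,0,0,-1],[0,0,0,0,0,0,-1]]]' | grep -E "pos|ft"; python3 -m jog '[[[0,0,0,0,0,0,0],[0,0,0,0,0,0,0],[0,0,0,0,0,0,0],[0,0,-0.4,0,0,0,0],[0,0,-0.8,0,0,0,0],[0,0,-0.8,0,0,0,0],[0,0,-0.8,0,0,0,0],[0,0,-0.4,0,0,0,-1],[-0.4,-0.8,0,0,0,0,-1],[-0.4,-0.8,0,0,0,0,-1],[-0.24,-0.67,0,0,0,0,-1],[0,0,0,0,0,0,-1],[0,0,0.6,0,0,0,-1],[0,0,0.6,0,0,0,-1],[0,0,0.6,0,0,0,-1],[0,0,0,0,0,0,-1],[0,0,0,0,0,0,-1]]]'
```

```text
ee_pos: [485.2, 382.6, 36.5]
ft_force: [-11.1, 0.1, 7.1]
time_s: 48.32
ee_pos: [519.8, 314.7, 77.4]
ee_rot: [-0.001, -0.0, 1.0, -0.0]
ft_force: [-1.0, -0.4, 0.0]
grip_width: 0.3
grasp_force: 0.0
```

```bash
python3 -m jog '[[[0,0.3,0,0,0,0,-1],[0,0.4,0,0,0,0,-1],[0,0.4,0,0,0,0,-1],[0,0.4,0,0,0,0,-1],[0,0.4,0,0,0,0,-1],[0,0.2,0.25,0,0,0,-1],[0,0.2,0.25,0,0,0,-1],[0,0.2,0.2,0,0,0,-1],[0,0,0.1,0,0,0,-1],[0,0,0.1,0,0,0,-1],[0,0,0.07,0,0,0,-1],[0,0,0,0,0,0,-1],[0,0,0,0,0,0,-1]]]'; python3 -m jog '[[[0,0,0.03,0,0,0,-1],[0,0,0,0,0,0,-1],[0,0,0,0,0,0,-1]]]'|grep -E "pos|ft"; python3 -m jog '[[[0,0,-0.6,0,0,0,-1],[0,0,-0.9,0,0,0,-1],[0,0,-0.9,0,0,0,-1],[0,0,-0.9,0,0,0,-1],[0,0,-0.9,0,0,0,-1],[0.8,-0.8,0,0,0,0,-1],[0.8,-0.8,0,0,0,0,-1],[0.8,-0.8,0,0,0,0,-1],[0.8,-0.8,0,0,0,0,-1],[0.8,-0.8,0,0,0,0,-1],[0,-0.65,0,0,0,0,-1],[0,0,0,0,0,0,-1],[0,0,0,0,0,0,-1],[0,0,0,0,0,0,-1]]]'
python3 - <<'E'
from h import *
c,P=status()
go(610,250.6,150,180)
q=P[(P[...,0]>560)&(P[...,0]<680)&(abs(P[...,1]-250)<170)&(P[...,2]>72)&(P[...,2]<150)]
print("cover x",np.percentile(q[:,0],[1,99]),"z",np.percentile(q[:,2],[1,99]))
c,P=wrist("w5")
E
```

```text
time_s: 49.4
ee_pos: [519.8, 389.8, 51.6]
ee_rot: [0.0, 0.0, 1.0, 0.001]
ft_force: [-4.5, -2.4, 16.1]
grip_width: 0.2
grasp_force: 7.9
ee_pos: [519.8, 389.8, 51.5]
ft_force: [-5.3, -3.9, 18.3]
time_s: 50.82
ee_pos: [400.6, 250.8, 174.0]
ee_rot: [0.0, 0.0, 1.0, 0.001]
ft_force: [0.6, 0.1, -0.1]
grip_width: 0.1
grasp_force: 0.0
[ 62.8  32.8  12.6 139.6  82.  108.5]
lane 1 max z 56.0 mid z 52.5 conduit rear x 444.1
lane 2 max z 58.0 mid z 52.4 conduit rear x 436.3
lane 3 max z 57.0 mid z 53.1 conduit rear x 434.3
lane 4 max z 57.0 mid z 52.5 conduit rear x 434.5
at [400.6 251.  174. ] yaw -180.0 tilt [0.0004 0.001 ] turn 0.0 shift [-6.979 -0.014  0.799]
cover x [607.02342666 661.47359081] z [ 72.65080641 125.59517516]
```

View pics/w5.png

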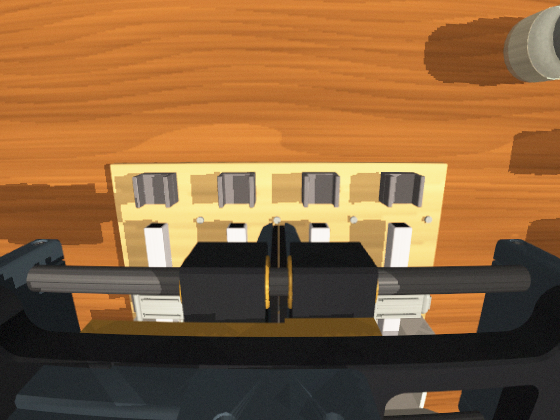

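All four straps are shut (mid z about 52.5), and the four conduits' rear ends line up at row 224 (columns 157, 237, 320, 399). Now the cover.

```bash
python3 -m jog '[[[-0.86,-0.01,0,0,0,0,-1],[-0.86,0,0,0,0,0,-1],[-0.86,0,0,0,0,0,-1],[-0.86,0,0,0,0,0,-1],[-0.86,0,0,0,0,0,-1],[-0.86,0,0,0,0,0,-1],[-0.86,0,0,0,0,0,-1],[-0.86,0,0,0,0,0,-1],[0,0,0,0,0,0,-1],[0,0,0,0,0,0,-1],[0,0,0.6,0,0,0,-1],[0,0,0.6,0,0,0,-1],[0,0,0.4,0,0,0,-1],[0,0,0.4,0,0,0,-1],[0,0,0.4,0,0,0,-1],[0,0,0.3,0,0,0,-1],[0,0,0.3,0,0,0,-1],[0,0,0.2,0,0,0,-1],[0,0,0,0,0,0,-1],[0,0,0,0,0,0,-1]]]'; for i in 1 2; do python3 -m jog '[[[0,0,0.1,0,0,0,-1],[0,0,0,0,0,0,-1],[0,0,0,0,0,0,-1]]]' | grep -E "pos|ft"; done
```

```text
time_s: 52.58
ee_pos: [606.6, 249.9, 77.7]
ee_rot: [0.0, -0.0, 1.0, -0.0]
ft_force: [0.4, -0.1, 0.4]
grip_width: 0.5
grasp_force: 0.0
ee_pos: [607.0, 250.0, 75.4]
ft_force: [1.0, -0.2, 1.3]
ee_pos: [606.7, 250.0, 72.3]
ft_force: [-0.0, 0.6, 1.7]
```

```bash
for i in 1 2 3; do python3 -m jog '[[[0,0,0.08,0,0,0,-1],[0,0,0,0,0,0,-1],[0,0,0,0,0,0,-1]]]' | grep -E "pos|ft"; done
```

```text
ee_pos: [606.3, 249.8, 69.3]
ft_force: [0.0, 0.9, 1.6]
ee_pos: [606.2, 249.8, 67.2]
ft_force: [-0.7, 0.0, 3.7]
ee_pos: [606.3, 249.8, 67.0]
ft_force: [-3.7, -1.4, 13.2]
```

```bash
python3 -m jog '[[[0,0,0.06,0,0,0,-1],[0,0,0,0,0,0,-1],[0,0,0,0,0,0,-1]]]' | grep -E "pos|ft"; python3 -m jog '[[[0,0,-0.4,0,0,0,-1],[0,0,-0.8,0,0,0,-1],[0,0,-0.9,0,0,0,-1],[0,0,-0.9,0,0,0,-1],[0.8,0,-0.9,0,0,0,-1],[0.9,-0.9,0,0,0,0,-1],[0.9,-0.9,0,0,0,0,-1],[0.9,-0.9,0,0,0,0,-1],[0.9,-0.9,0,0,0,0,-1],[0.9,-0.9,0,0,0,0,-1],[0,-0.9,0,0,0,0,-1],[0,-0.9,0,0,0,0,-1],[0,-0.9,0,0,0,0,-1],[0,-0.9,0,0,0,0,-1],[0,-0.9,0,0,0,0,-1],[0,-0.9,0,0,0,0,-1],[0,-0.9,0,0,0,0,-1],[0,0,0,0,0,0,-1],[0,0,0,0,0,0,-1]]]'
python3 - <<'E'
from h import *
c,P=status()
q=P[(P[...,0]>590)&(P[...,0]<670)&(abs(P[...,1]-250)<170)][:,2]
print("box z",np.percentile(q,[5,50,95]))
cv2.imwrite("pics/t9.png",cv2.resize(c["img"][165:295,105:265,::-1],None,fx=5,fy=4.5,interpolation=cv2.INTER_CUBIC))
E
```

```text
ee_pos: [606.3, 249.8, 66.8]
ft_force: [-7.4, -2.2, 19.8]
time_s: 55.67
ee_pos: [447.0, -75.1, 179.6]
ee_rot: [-0.0, 0.001, 1.0, 0.0]
ft_force: [-1.2, 0.1, 0.4]
grip_width: 0.5
grasp_force: 0.0
lane 1 max z 57.0 mid z 52.7 conduit rear x 436.7
lane 2 max z 57.0 mid z 52.4 conduit rear x 433.5
lane 3 max z 57.0 mid z 53.0 conduit rear x 434.2
lane 4 max z 57.0 mid z 52.6 conduit rear x 434.2
box z [64.56853974 69.16855798 72.91060125]
```

View pics/t9.png

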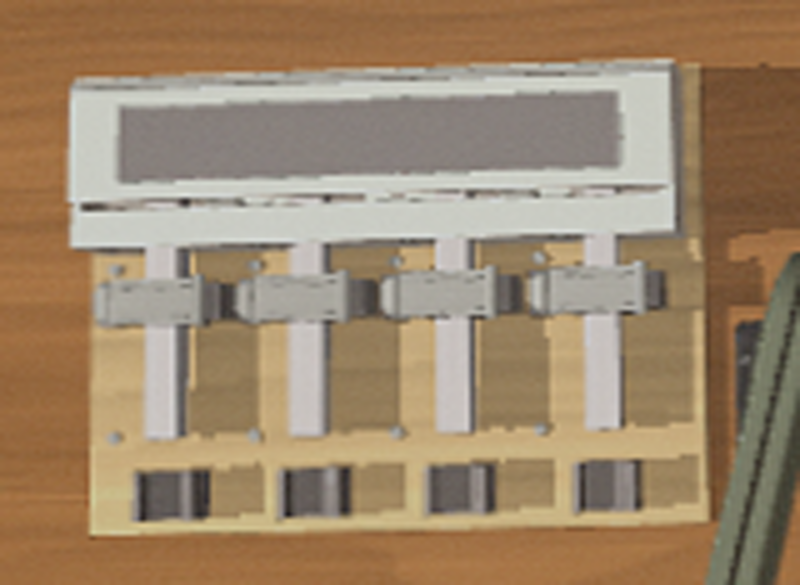

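The picture shows all four conduits home (rear ends at rows 430–437), all the straps down and the cover shut flat at z = 69 mm.

```bash
python3 -c "
from rig import r
print(r.hand_in())"
```

```text
the job is handed in; nothing more can be done
None
```

All four conduits are home against their stops and strapped, the box cover was pressed shut last, and the job was handed in at about 56 s of the 210 s allowed.

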